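# Portion three truffles into a ramekin with the dispenser's thumbwheel

## Task

Portion an order of three truffles: with the fingertips, push the empty white ramekin along the counter until it sits fully home in the wire fork under the truffle dispenser's spout, then flick the black five-lugged thumbwheel three clicks in the dispensing direction (its top edge moving from the magazine towards the spout), so that exactly three truffles drop into the ramekin. Pick nothing up, do not touch the truffles, leave the other things on the counter alone, and leave the ramekin in the fork.

Things in the scene. Friction and masses are not known exactly. Their poses are not given: they have to be found in the camera images.
- dispenser: Countertop dispenser for foil-wrapped truffles, fixed. Origin on the counter under its star wheel, z up. Sloping magazine along its +y (to y 190 mm, top 190 mm high); hood at y -45 to -68 mm, 147 mm high; both 35 mm wide in x. Carried truffles reach 155 mm high. Its -x face, towards the robot, has the thumbwheel; spout and wire fork lie along -y.
- spout (a point): Middle of the chute's lip, where truffles drop out: dispenser frame x 0, y -78 mm, 52 mm above the counter; the ramekin's 42 mm rim passes under it.
- thumbwheel_axle (a point): Middle of the black thumbwheel on its level axle along dispenser x (x -55 mm, 118 mm above the counter). 14 mm thick disc (x -48 to -62 mm), radius 26 mm, with five lugs, 10 mm thick at the tip and thicker at the root, to radius 52 mm, 72 degrees apart. At every rest one lug stands straight up, its tip 170 mm above the counter. Open above and in front; housing of 21 mm radius behind it.
- thumbwheel (a joint): Wheel angle, rad; 0 at the start, growing as its top moves to the dispenser's -y (spout). A detent holds it every 1.257 rad (one click, one truffle): short of half a click it springs back, past half it snaps on to the next rest. Takes up to about 4 N at a lug. One click: push the upright lug level to -y by about 45 mm, tip of the finger some 30 mm above the axle; the next lug then stands upright.
- dish_seat (a point): Point on the counter where the middle of the ramekin's foot is when fully home (dispenser frame x 0, y -103.5 mm). The fork: two 7 mm steel wires 12 mm above the counter, parallel to y, 91 mm clear between them from y -62 to -108 mm, then flaring to 133 mm clear at the open mouth, y -150 mm; end stop at y -62 mm.
- ramekin: Empty round white porcelain ramekin, nearly straight-sided, 85 mm across at the rim (78 mm at the foot), 42 mm tall, wall 4 mm, about 0.16 kg, loose on the counter a hand's breadth out from the fork's mouth. Origin at the middle of its underside.
- truffle_0: Foil-wrapped truffle, a 24 mm ball; origin at its middle. Lies in the upper pocket of the star wheel, next to drop.
- truffle_1: Foil-wrapped truffle, a 24 mm ball; origin at its middle. Second to drop, in the pocket behind.
- truffle_2: Foil-wrapped truffle, a 24 mm ball; origin at its middle. Number 1 of the five waiting in the magazine.
- truffle_3: Foil-wrapped truffle, a 24 mm ball; origin at its middle. Number 2 of the five waiting in the magazine.
- truffle_4: Foil-wrapped truffle, a 24 mm ball; origin at its middle. Number 3 of the five waiting in the magazine.
- truffle_5: Foil-wrapped truffle, a 24 mm ball; origin at its middle. Number 4 of the five waiting in the magazine.
- truffle_6: Foil-wrapped truffle, a 24 mm ball; origin at its middle. Number 5 of the five waiting in the magazine.
- tongs: Bystander: steel praline tongs, 175 x 26 x 12 mm, lying on the counter; origin at the underside's middle.
- drum: Bystander: round paper drum of chocolates, 73 mm across, 44 mm tall; origin at the middle of its underside.
- desk_bell: Bystander: counter bell, 72 mm across, 52 mm tall; origin at the middle of its underside.

How it is judged:
By the outcome, as a careful person would: the job done as asked, in the order asked, and still so for the second after the job is handed in, with the robot touching nothing.
It also fails if it takes over 58 s, if anything falls off the work surface, if the arm or the gripper's body presses on something with over 40 N, if the wrist force passes 120 N, or if a joint passes its speed limit or range.

## Robot

A 6-joint arm with a two-finger parallel gripper is mounted at the origin on a cart in front of the work surface, level with it; the furniture and walls round the work are solid. World frame = base frame: x ahead of the robot, y to its left, z up, the work surface at z = 0. Lengths are in m, angles in rad, forces in N, time in s.
With the tool pointing down it reaches from about 0.35 to 0.975 m from the base axis. Payload 4.9 kg.
Tool frame: the origin (TCP) lies midway between the tips of the shut fingers; the grasp point (between the pads) lies 19 mm behind it; z points along the fingers, y is the direction in which the jaws open and shut (so a half turn about z gives the same grasp; the last joint's range is limited). The gripper opens to 85 mm and grips with 20 to 120 N. Pads are 22 mm wide; open, the fingers measure 114 mm over their backs; the gripper's body (76 mm by 85 mm) begins 54 mm behind the grasp point. The pads swing forward as they close: fully open they stand 13 mm farther back than shut.
Start: joints at [1.228, 0.053, 1.613, -0, 1.476, -0.119], TCP at [0.139, 0.609, 0.231] pointing down, gripper open.
Joint ranges: [-3.01, 3.01], [-1.01, 2.22], [0.06, 2.58], [-1.02, 4.17], [0.09, 2.62], [-3.14, 3.14]. Speed limits (rad/s): [2.57, 2.57, 3.14, 3.14, 3.14, 3.14].

## Interface

Orientations are given as a unit quaternion [w, x, y, z].
In Python, from plant import state, grab_frame, camera_params, job_done, boxes_of gives the robot as it stands.
- The arm moves only by the tool step_arm, never from a script. Its argument "steps" is a list of rows, each a list of 4 numbers: the shift along the tool's x, y, z in mm, then the turn about the tool's z in degrees. A call has 1 to 8 rows; each row shifts and turns the pose as measured when the row begins, along the tool's axes as they then stand; what a row does not reach is not made up. A row lasts 1/10 s, in which the tool goes at most 50 mm and 8.59 degrees, less where a joint would pass 70% of its speed; a pose out of reach is approached as far as the arm can. A call is refused whole if a number of a shift passes 50 or a number of a turn 8.59, either way. A call with a gripper value outside its range is refused whole. "claw" is the opening in per cent of the stroke, from 0 (shut) to 100 (fully open), set as the call begins (left out, the last holds). The fingers move at their own pace and stop on an object; the grip force is fixed at half the most. Time passes only in rows, so rows that do not move let the fingers close. It gives the time, the measured TCP pose, the force and the opening at its end, in the units of the state.
- state(): the state, without advancing time (a new reading comes with each control period).
- grab_frame(name): name is "scene" or "top" or "wrist"; returns (picture, depth): 384x512x3 uint8, red, green, blue; 384x512 float32, m along the optical axis (not along the pixel's ray), 0 where there is no reading.
- camera_params(name): a dict with "mtx" (3x3 intrinsics, pixels), "k1" (the pictures are not rectified: a ray, as slopes to the right and down, at radius r is drawn at 1 + k1 r^2 times it, then the intrinsics apply), "extrinsics" (4x4, takes a point from camera to world coordinates); the wrist camera has in their place "T_tool_cam" (4x4, takes a point from camera to tool coordinates, whose origin is the TCP and whose axes are the flange's). Camera axes: x right, y down, z forward; pixel columns grow to the right and rows downward; lengths in m; the calibration is good to about 2 mm. A picture is of the moment at which its call begins: read the wrist's pose just before it. camera_params takes no time and is no camera call.
- job_done(): hands the job in, once; it reports no verdict.
Trained networks look in the newest picture that a camera, given by its name, has taken for a name from the list of things; names that differ only in an ending like _2 or _b are one class to them, and where a whole thing is asked for, a point or a joint stands for the part that bears it (a point fixed in the world has none). Each returns a list of dicts, best first, with "p" (0 to 1); they miss things now and then, are a little off and sometimes report something else, mostly with a low value. They report only what shows in the picture. A call takes as long as a camera call.
- boxes_of(camera, label): "box" ([left, top, width, height] in pixels, round what is visible of it).
The state is a dict: "time": time; "joint_pos": joint angles; "joint_vel": joint speeds; "joint_efforts": joint torques, N m; "tool_pos": TCP position; "tool_rot": TCP orientation; "contact_force": force on the tool from outside, world axes, zero at the start; "ft_torque": the same for the moment, N m; "gripper_width": opening from 0.0 (shut) to 1.0 (fully open).
Only numpy, scipy, OpenCV 4.12 (cv2) and the standard library are available. Lean on these libraries where they do the work, as an engineer would, in place of code of your own. Each camera call takes 0.05 s, during which the arm holds its last target. There are 200 camera calls.

## Working session

There is one attempt and no reset: what is moved stays moved. The work goes in short steps, Python scripts to look and compute and a tool call to move; the robot and the scene stay as the last step left them, time stands still between calls to the robot, and variables do not carry over. Pictures are saved under pics/ and viewed, about 8 in all and at most 12, crops included, and the job is handed in when it is done.

Besides the shell and the picture viewer there is one more tool, called after ">>>" in YAML: its name, and indented under it one key for each argument. step_arm: Moves the arm, as the interface text tells. Its arguments: {"type":"object","properties":{"steps":{"type":"array"},"claw":{"type":"number"}},"required":["steps"]}

```bash
mkdir -p pics; ls; cat > h.py <<'E'
import numpy as np, cv2
from plant import state, grab_frame, camera_params, job_done, boxes_of
def grab(n,fn=None):
    s=state(); im,d=grab_frame(n)
    if fn: cv2.imwrite('pics/'+fn,im[:,:,::-1])
    return s,im,d
def world(n,d):
    p=camera_params(n);K=p['mtx'];h,w=d.shape
    u,v=np.meshgrid(np.arange(w),np.arange(h))
    x=(u-K[0][2])/K[0][0];y=(v-K[1][2])/K[1][1];a,b=x.copy(),y.copy()
    for _ in range(8):
        f=1+p['k1']*(a*a+b*b);a,b=x/f,y/f
    P=np.stack([a*d,b*d,d,np.ones_like(d)],-1)
    return (P@np.array(p['extrinsics']).T)[...,:3]
E
python3 - <<'E'
from h import *
s=state();print(s)
for n in('top','scene'):
    s,im,d=grab(n,n+'1.png');W=world(n,d);np.save(n+'.npy',W)
    print(n,np.array(camera_params(n)['extrinsics']).round(3).tolist(),(d==0).mean())
    for l in('dispenser','ramekin','thumbwheel','tongs','drum','desk_bell'):
        print(l,[(np.round(b['box']).tolist(),round(b['p'],2)) for b in boxes_of(n,l)[:2]])
cv2.imwrite('pics/a.png',np.vstack([cv2.imread('pics/top1.png'),cv2.imread('pics/scene1.png')])[:, :] if 0 else cv2.resize(np.hstack([cv2.imread('pics/top1.png'),cv2.imread('pics/scene1.png')]),(800,300)))
E
```

```text
pics
{'time': 0.0, 'joint_pos': array([ 1.22799848e+00,  5.33986015e-02,  1.61429152e+00,  1.43433381e-05,
        1.47600561e+00, -1.19025804e-01]), 'joint_vel': array([-0.00021555,  0.00136291, -0.00067321,  0.00146887, -0.00095011,
        0.00057139]), 'joint_efforts': array([-3.46499975e-03, -3.93684018e+01, -3.70174885e+01, -2.84876332e-04,
        7.03864556e-03,  6.61520076e-06]), 'tool_pos': array([0.13849361, 0.60882318, 0.23003862]), 'tool_rot': array([-2.47609724e-04,  1.11653348e-01,  9.93746660e-01, -1.02199415e-03]), 'contact_force': array([-0.51566372,  0.00352501,  0.04551633]), 'ft_torque': array([ 0.02995624, -0.03252557, -0.02453377]), 'gripper_width': 0.9973230590354233}
top [[-0.026, -0.982, 0.186, 0.336], [-1.0, 0.028, 0.008, -0.09], [-0.013, -0.186, -0.982, 1.403], [0.0, 0.0, 0.0, 1.0]] 0.004262288411458333
dispenser [([139.0, 190.0, 92.0, 30.0], 0.84)]
ramekin [([278.0, 174.0, 25.0, 28.0], 0.79), ([126.0, 253.0, 11.0, 18.0], 0.46)]
thumbwheel [([189.0, 191.0, 32.0, 30.0], 0.71), ([382.0, 225.0, 21.0, 27.0], 0.71)]
tongs [([124.0, 254.0, 12.0, 16.0], 0.53)]
drum [([245.0, 138.0, 25.0, 25.0], 0.89)]
desk_bell [([383.0, 227.0, 18.0, 25.0], 0.69), ([155.0, 201.0, 4.0, 6.0], 0.18)]
scene [[0.777, -0.473, 0.416, -0.135], [-0.629, -0.583, 0.514, -0.976], [-0.001, -0.661, -0.75, 1.396], [0.0, 0.0, 0.0, 1.0]] 0.007731119791666667
dispenser [([184.0, 122.0, 70.0, 76.0], 0.76)]
ramekin [([264.0, 200.0, 23.0, 28.0], 0.67), ([182.0, 125.0, 65.0, 74.0], 0.16)]
thumbwheel [([200.0, 152.0, 23.0, 27.0], 0.47)]
tongs [([143.0, 162.0, 41.0, 8.0], 0.47)]
drum [([277.0, 169.0, 19.0, 21.0], 0.8)]
desk_bell [([288.0, 293.0, 23.0, 21.0], 0.6)]
```

```bash
python3 - <<'E'
from h import *
W=np.load('top.npy')
def reg(b,zlo,zhi,m=3):
    l,t,w,h=b;P=W[t-m:t+h+m,l-m:l+w+m].reshape(-1,3)
    return P[(P[:,2]>zlo)&(P[:,2]<zhi)]
for n,b,lo,hi in(('ram',(278,174,25,28),.034,.05),('drum',(245,138,25,25),.036,.05),('bell',(383,227,18,25),.01,.06),('disp',(139,190,92,30),.14,.2),('dispall',(130,180,110,50),.02,.25)):
    P=reg(b,lo,hi);c,r=cv2.minEnclosingCircle((P[:,:2]*1000).astype(np.float32))
    print(n,len(P),P.min(0).round(3),P.max(0).round(3),'circ',np.round(c,1),round(r,1),'rect',cv2.minAreaRect((P[:,:2]*1000).astype(np.float32)))
a=cv2.imread('pics/top1.png')[130:290,110:420];b=cv2.imread('pics/scene1.png')[100:330,130:330]
a=cv2.resize(a,None,fx=2.5,fy=2.5,interpolation=cv2.INTER_CUBIC);cv2.imwrite('pics/a2.png',a)
Z=W[180:232,130:240,2];np.set_printoptions(linewidth=600)
print((Z[::2,::3]*1000).astype(int))
E
```

```text
ram 108 [ 0.564 -0.217  0.035] [ 0.646 -0.137  0.048] circ [ 606.1 -176.7] 42.4 rect ((604.794189453125, -177.38023376464844), (79.29423522949219, 81.47564697265625), 87.98745727539062)
drum 356 [ 0.707 -0.116  0.036] [ 0.78  -0.025  0.05 ] circ [744.6 -70.3] 45.9 rect ((744.5028686523438, -76.62422180175781), (78.59738159179688, 71.9524154663086), 52.32053756713867)
bell 344 [ 0.397 -0.527  0.011] [ 0.467 -0.468  0.057] circ [ 432.3 -501.3] 35.3 rect ((432.03460693359375, -497.4588623046875), (59.05790328979492, 69.15507507324219), 87.50325775146484)
disp 840 [0.5   0.028 0.14 ] [0.588 0.281 0.187] circ [554.8 154.6] 127.1 rect ((533.9037475585938, 152.13833618164062), (80.47832489013672, 252.49191284179688), 6.757853984832764)
dispall 1595 [ 0.495 -0.008  0.02 ] [0.662 0.363 0.187] circ [634.6 178. ] 186.6 rect ((572.0330200195312, 184.60647583007812), (373.1345520019531, 142.21041870117188), 83.9858627319336)
[[   0    2    1   -1    0    0    5   -1   -2   -3    3   -2    4    4    0    1    1    2    3   -2    0   -2    2    4    0   -2   -1    2    2   -1    3   -3    0   -2   
[... 4014 characters left out ...]
  -2    0   -1    0    3   -1   -1   -1   -1   -4    2    8    3    4    0   -1    1   -1    0   -1   -1   -1    1    0   -2   -4    2]
 [   0   -4    1    1   -1    0    1    1    0   -2    0    6   -2   -1    0    0    0    0    9    0    2    0    1    2    1   -2    3    4   -2   -1    5    0   -1    0    0   -5    0]
 [   0   -6    5    0   -4    3    5    2   -1    0    1   -1    0   -1    4   -4   -4    0    1    2   -3   -4    1   -5    5   -6   -1   -7    0    3    3    2    3   -3   -1    3    1]
 [  -5    0    0    2    0   -2    0   -7    0    7   11   -1    4    1    0    2   -2    0    4    3    0   -2   -5    0    1   -4    0    3   -3    3    1    6    4    1    1    0   -1]]
```

View pics/a2.png

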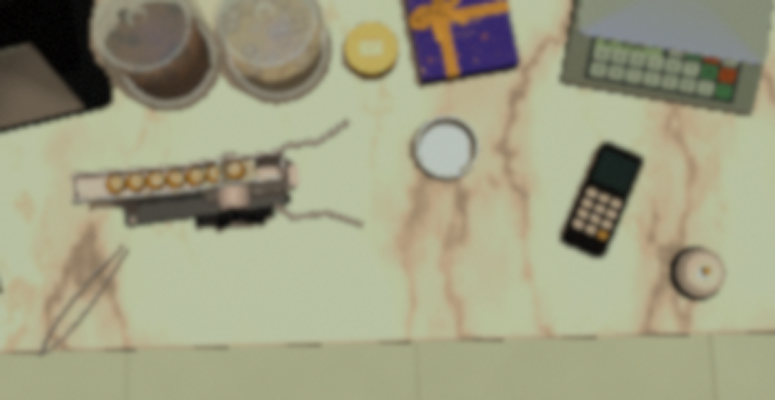

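```bash
python3 - <<'E'
from h import *
print(np.array(camera_params('wrist')['T_tool_cam']).round(3).tolist(), camera_params('wrist')['mtx'])
for n in ('top','scene'):
    W=np.load(n+'.npy');im=cv2.imread(f'pics/{n}1.png');hsv=cv2.cvtColor(im,cv2.COLOR_BGR2HSV)
    roi=(W[...,0]>.48)&(W[...,0]<.68)&(W[...,1]>-.1)&(W[...,1]<.4)
    L=W[roi&(W[...,2]>.160)&(W[...,1]<.09)&(W[...,2]<.18)]
    print(n,'lug',len(L),L.mean(0).round(4) if len(L) else '')
    if n=='top':
        w=W[roi&(W[...,2]>.008)&(W[...,2]<.023)&(W[...,0]>.55)]; print('wire+base',w[np.argsort(w[:,1])][::6].round(3).tolist())
    g=roi&(hsv[...,0]>8)&(hsv[...,0]<30)&(hsv[...,1]>90)&(W[...,2]>.12)
    G=W[g];l=cv2.fitLine((G[:,:2]).astype(np.float32),cv2.DIST_HUBER,0,.01,.01).ravel()
    print('gold',len(G),l.round(4),G[:,1].min(),G[:,1].max(), 'yaw',np.degrees(np.arctan2(-l[0],l[1])))
    # hood
E
```

```text
[[-0.002, -0.955, -0.297, 0.075], [1.0, -0.001, -0.001, -0.001], [0.001, -0.297, 0.955, -0.141], [0.0, 0.0, 0.0, 1.0]] [[291.86860604   0.         259.02133591]
 [  0.         291.86860604 190.49886996]
 [  0.           0.           1.        ]]
top lug 8 [0.508  0.0875 0.1665]
wire+base [[0.569, -0.084, 0.008], [0.645, -0.045, 0.011], [0.641, -0.039, 0.017], [0.581, -0.03, 0.008], [0.636, -0.025, 0.011], [0.632, -0.018, 0.01], [0.62, -0.008, 0.021], [0.622, -0.001, 0.012], [0.623, 0.009, 0.011], [0.582, 0.017, 0.01], [0.618, 0.026, 0.018], [0.616, 0.033, 0.014], [0.655, 0.036, 0.01], [0.555, 0.04, 0.013], [0.678, 0.046, 0.016], [0.678, 0.056, 0.016], [0.551, 0.151, 0.014], [0.551, 0.161, 0.015], [0.679, 0.168, 0.015], [0.556, 0.175, 0.011], [0.672, 0.182, 0.013], [0.671, 0.194, 0.021], [0.552, 0.201, 0.016], [0.673, 0.213, 0.012], [0.626, 0.24, 0.01], [0.673, 0.285, 0.01], [0.675, 0.297, 0.016], [0.671, 0.313, 0.021], [0.668, 0.326, 0.02], [0.665, 0.337, 0.02], [0.665, 0.354, 0.008], [0.659, 0.368, 0.017], [0.656, 0.381, 0.017], [0.654, 0.399, 0.014]]
gold 424 [0.4402 0.8979 0.578  0.1801] 0.07745028791702215 0.3989632549790101 yaw -26.11854
scene lug 4 [0.5016 0.0886 0.1654]
gold 142 [0.4901 0.8717 0.5712 0.2065] 0.07057296460900808 0.3988188710457574 yaw -29.34869
```

>>> step_arm:
  steps:
    - [0,-50,-20,8.5]
    - [0,-50,-20,8.5]
    - [0,-50,-20,8.5]
    - [0,-50,-20,8.5]
    - [0,-40,-20,8.5]
    - [0,-40,-10,8.5]
    - [0,-40,0,8.5]
    - [0,-30,0,8.5]
  claw: 50

```text
time: 1.5
tool_pos: [-0.0677, 0.3624, 0.3373]
tool_rot: [0.0, 0.648, 0.762, -0.004]
contact_force: [-0.3, -0.1, 1.0]
gripper_width: 0.5
```

>>> step_arm:
  steps:
    - [0,50,0,0]
    - [0,50,0,0]
    - [0,50,0,0]
    - [0,50,0,0]
    - [0,50,0,0]
    - [0,50,0,0]
    - [-20,45,0,0]
    - [-40,30,0,0]

```text
time: 2.3
tool_pos: [0.3023, 0.3769, 0.3382]
tool_rot: [-0.005, 0.63, 0.777, 0.001]
contact_force: [0.3, 0.4, -0.0]
gripper_width: 0.497
```

>>> step_arm:
  steps:
    - [-50,25,0,0]
    - [-50,25,0,0]
    - [-50,25,0,0]
    - [-50,25,0,0]
    - [-50,20,0,0]
    - [-50,20,0,0]
    - [-30,10,0,0]
    - [0,0,0,0]

```text
time: 3.1
tool_pos: [0.5008, 0.1033, 0.3351]
tool_rot: [-0.004, 0.633, 0.774, 0.002]
contact_force: [-0.3, -0.0, 0.4]
gripper_width: 0.502
```

```bash
cat >> h.py <<'E'
from scipy.spatial.transform import Rotation as R
def wworld(s,d):
    p=camera_params('wrist');K=p['mtx'];h,w=d.shape
    u,v=np.meshgrid(np.arange(w),np.arange(h))
    x=(u-K[0][2])/K[0][0];y=(v-K[1][2])/K[1][1];a,b=x.copy(),y.copy()
    for _ in range(8):
        f=1+p['k1']*(a*a+b*b);a,b=x/f,y/f
    P=np.stack([a*d,b*d,d,np.ones_like(d)],-1)@np.array(p['T_tool_cam']).T
    q=s['tool_rot'];M=R.from_quat([q[1],q[2],q[3],q[0]]).as_matrix()
    return P[...,:3]@M.T+s['tool_pos']
E
python3 - <<'E'
from h import *
s,im,d=grab('wrist','w1.png');W=wworld(s,d);np.save('w1.npy',W)
print(s['time'],s['tool_pos'],s['tool_rot'],s['joint_pos'].round(2))
for l in('dispenser','ramekin','thumbwheel','spout'):
        print(l,[(np.round(b['box']).tolist(),round(b['p'],2)) for b in boxes_of('wrist',l)[:2]])
E
```

```text
3.1 [0.50078422 0.1033221  0.33511937] [-0.0036113   0.63277243  0.7743274   0.00175546] [ 0.05 -0.26  1.73  0.01  1.67 -0.15]
dispenser [([245.0, 0.0, 118.0, 244.0], 0.89), ([255.0, 135.0, 65.0, 79.0], 0.31)]
ramekin [([261.0, 284.0, 46.0, 53.0], 0.6)]
thumbwheel [([251.0, 134.0, 71.0, 83.0], 0.69)]
spout [([243.0, 0.0, 117.0, 243.0], 0.84)]
```

View pics/w1.png

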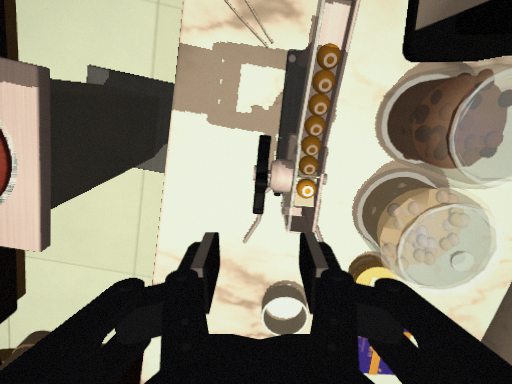

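```bash
python3 - <<'E'
from h import *
W=np.load('w1.npy');im=cv2.imread('pics/w1.png');hsv=cv2.cvtColor(im,cv2.COLOR_BGR2HSV)
m=np.zeros(W.shape[:2],np.uint8);m[35:205,290:350]=1
g=((hsv[...,0]>5)&(hsv[...,0]<28)&(hsv[...,1]>100)&(W[...,2]>.10)&(m>0)).astype(np.uint8)
n,lab,st,c=cv2.connectedComponentsWithStats(g);T=[]
for i in range(1,n):
    if st[i,4]>60:
        P=W[lab==i]
        # sphere fit radius 12 
        from scipy.optimize import least_squares
        r=least_squares(lambda q:np.linalg.norm(P-q,axis=1)-.012,P.mean(0)-[0,0,.01],loss='soft_l1',f_scale=.001).x
        print(st[i],r.round(4));T.append(r)
T=np.array(T);l=cv2.fitLine(T[:,:2].astype(np.float32),cv2.DIST_HUBER,0,.001,.001).ravel();print('truff',l, np.degrees(np.arctan2(-l[0],l[1])))
k=(hsv[...,2]<60);k[:,:245]=0;k[:,280:]=0;k[:130]=0;k[220:]=0
P=W[k&(W[...,2]>.1)&(W[...,2]<.2)];l2=cv2.fitLine(P[:,:2].astype(np.float32),cv2.DIST_HUBER,0,.002,.002).ravel();print('wheel',len(P),l2,np.degrees(np.arctan2(-l2[0],l2[1])),P.min(0),P.max(0))
L=P[P[:,2]>.155];print('lug',len(L),L.mean(0),L.min(0),L.max(0))
# hood
Q=W[(W[...,2]>.135)&(W[...,2]<.152)];k=np.zeros(W.shape[:2],bool);k[200:245,280:330]=1
Q=W[k&(W[...,2]>.140)&(W[...,2]<.153)];print('hood',len(Q),cv2.minAreaRect((Q[:,:2]*1000).astype(np.float32)))
k=np.zeros(W.shape[:2],bool);k[275:345,250:320]=1
Q=W[k&(W[...,2]>.036)&(W[...,2]<.05)];print('ram',len(Q),cv2.minEnclosingCircle((Q[:,:2]*1000).astype(np.float32)),Q.min(0),Q.max(0))
E
```

```text
[ 299   43   42  132 1738] [0.5503 0.1825 0.1466]
[296 179  21  20 224] [0.5614 0.0895 0.1386]
truff [ 0.1185481  -0.9929483   0.55582666  0.13596365] -173.19168
wheel 847 [ 0.10361467 -0.9946175   0.5048288   0.09611201] -174.05264 [0.49463228 0.04350565 0.10368048] [0.51591517 0.1411375  0.16977007]
lug 126 [0.50517077 0.09382601 0.16545513] [0.4988757  0.08726964 0.15511779] [0.51221528 0.09865699 0.16977007]
hood 280 ((564.8465576171875, 54.48805236816406), (35.99074935913086, 48.33069610595703), 4.438223361968994)
ram 394 ((603.8784790039062, -174.74185180664062), 43.036067962646484) [ 0.56202549 -0.21716388  0.03601053] [ 0.64517959 -0.13220299  0.04328504]
```

>>> step_arm:
  steps:
    - [-20,5,0,5]
    - [-50,10,0,0]
    - [-50,10,0,0]
    - [-50,10,0,0]
    - [-50,10,0,0]
    - [-50,10,0,0]
    - [-50,10,0,0]
    - [-34,6,0,0]

```text
time: 4.15
tool_pos: [0.6189, -0.2247, 0.3356]
tool_rot: [-0.002, 0.653, 0.757, 0.006]
contact_force: [1.1, 0.4, -0.1]
gripper_width: 0.492
```

```bash
cat >> h.py <<'E'
O=np.array([.5598,.1000]);YAW=np.radians(6.4)
C=np.array([[np.cos(YAW),np.sin(YAW)],[-np.sin(YAW),np.cos(YAW)]])
def dp(p): return (C@(np.asarray(p)[:2]-O)*1000).round(1)
def rep():
    s=state();q=s['tool_rot'];a,b=q[1],q[2]
    print(round(s['time'],2),'disp xy',dp(s['tool_pos']),'z',round(s['tool_pos'][2]*1000,1),'tool yaw',round(np.degrees(np.arctan2(2*b*b-1,2*a*b)),2),'tilt',q[0].round(4),q[3].round(4),'F',s['contact_force'].round(1),'g',s['gripper_width'])
E
python3 - <<'E'
from h import *
rep()
print('ram',dp([.6039,-.1747]),dp([.6061,-.1767]))
W=np.load('w1.npy');im=cv2.imread('pics/w1.png');hsv=cv2.cvtColor(im,cv2.COLOR_BGR2HSV)
g=((hsv[...,0]>5)&(hsv[...,0]<28)&(hsv[...,1]>100)&(W[...,2]>.135))
g[:35]=0;g[205:]=0;g[:,:290]=0;g[:,350:]=0
P=W[g];l=cv2.fitLine(P[:,:2].astype(np.float32),cv2.DIST_HUBER,0,.001,.001).ravel();print(l,np.degrees(np.arctan(-l[0]/l[1])),dp(l[2:]))
Wt=np.load('top.npy');M=(Wt[...,2]>.006)&(Wt[...,2]<.024)&(Wt[...,1]<.04)&(Wt[...,1]>-.07)&(abs(Wt[...,0]-.58)<.09)
D=np.array([dp(p) for p in Wt[M]]);D=D[(D[:,1]<-50)];D=D[np.argsort(D[:,1])];print(D.tolist())
E
```

```text
4.15 disp xy [  22.5 -329.3] z 335.6 tool yaw 8.41 tilt -0.0018 0.0057 F [ 1.1  0.4 -0.1] g 0.49151646274768745
ram [  13.2 -277.9] [  15.2 -280.1]
[ 0.1127843  -0.9936195   0.55048645  0.17372438] 6.475843 [-1.  74.3]
[[63.2, -173.5], [32.8, -169.3], [1.6, -168.4], [-2.1, -168.0], [55.1, -158.6], [-66.4, -155.9], [-69.7, -155.5], [55.5, -155.3], [75.6, -154.7], [71.5, -154.3], [20.8, -154.0], [69.0, -153.8], [-85.0, -153.2], [-65.6, -152.6], [-40.8, -152.5], [59.6, -152.4], [-68.4, -152.2], [-20.2, -151.9], [-47.5, -151.5], [-27.1, -151.0], [72.3, -150.9], [-78.0, -150.8], [-54.3, -150.6], [67.8, -150.5], [42.4, -150.1], [-65.2, -149.4], [7.2, -148.9], [83.9, -148.9], [-68.1, -148.9], [71.8, -147.6], [67.9, -147.2], [-30.5, -147.2], [65.1, -146.7], [-61.1, -146.5], [-64.8, -146.1], [-67.4, -145.5], [68.3, -143.8], [65.9, -143.3], [-83.7, -143.3], [-61.3, -143.3], [63.1, -142.8], [-64.6, -142.8], [-42.8, -142.0], [-76.6, -140.9], [-1.4, -140.8], [65.8, -140.0], [-60.9, -140.0], [-63.9, -139.5], [63.8, -139.5], [5.7, -138.4], [2.4, -137.9], [-25.0, -137.6], [-56.8, -137.1], [-60.1, -1
[... 1648 characters left out ...]
 -80.3], [-51.2, -80.2], [-45.6, -78.4], [-48.4, -77.8], [50.7, -76.8], [48.3, -76.1], [-44.6, -74.9], [-48.2, -74.6], [35.4, -74.2], [91.6, -74.2], [87.5, -73.9], [-23.7, -73.9], [51.8, -73.3], [48.2, -72.9], [-44.4, -71.7], [-39.7, -71.5], [-48.0, -71.4], [39.2, -71.3], [51.0, -70.3], [48.2, -69.7], [-43.6, -68.2], [-51.1, -67.8], [-47.0, -67.8], [52.2, -66.8], [48.9, -66.3], [-43.6, -65.2], [-35.4, -65.2], [-20.1, -64.9], [-15.5, -64.7], [-46.5, -64.5], [-22.6, -64.1], [-49.9, -64.1], [-26.1, -63.7], [-31.6, -62.4], [-39.2, -62.0], [-15.9, -61.8], [-42.9, -61.7], [-45.9, -61.2], [-22.4, -60.9], [-18.0, -60.8], [-25.1, -60.2], [-39.1, -58.8], [-61.7, -58.6], [-41.7, -58.1], [-61.2, -55.3]]
```

>>> step_arm:
  steps:
    - [-20,-9,0,2]
    - [0,0,50,0]
    - [0,0,50,0]
    - [0,0,50,0]
    - [0,0,50,0]
    - [0,0,50,0]
    - [0,0,30,0]
    - [0,0,0,0]

```text
time: 4.95
tool_pos: [0.6219, -0.2377, 0.053]
tool_rot: [0.003, 0.663, 0.749, 0.007]
contact_force: [-1.1, -0.1, -0.7]
gripper_width: 0.504
```

```bash
python3 -c "
from h import *
rep()"
```

```text
4.95 disp xy [  24.1 -342.5] z 53.0 tool yaw 6.98 tilt 0.0031 0.0072 F [-1.1 -0.1 -0.7] g 0.5037501180645859
```

>>> step_arm:
  steps:
    - [-2,-10,18,0.5]
    - [0,0,18,0]
    - [0,0,0,0]

```text
time: 5.25
tool_pos: [0.6162, -0.2382, 0.02]
tool_rot: [0.006, 0.664, 0.748, 0.008]
contact_force: [-0.3, 0.2, -0.1]
gripper_width: 0.495
```

```bash
python3 -c "
from h import *
rep()"
```

```text
5.25 disp xy [  18.4 -342.4] z 20.0 tool yaw 6.76 tilt 0.0056 0.0081 F [-0.3  0.2 -0.1] g 0.4949044658742358
```

>>> step_arm:
  steps:
    - [0,-5,5,0]
    - [0,0,0,0]

```text
time: 5.45
tool_pos: [0.6137, -0.239, 0.018]
tool_rot: [0.008, 0.663, 0.748, 0.009]
contact_force: [0.3, 0.5, -0.2]
gripper_width: 0.498
```

```bash
python3 - <<'E'
from h import *
rep()
s,im,d=grab('wrist','w2.png');W=wworld(s,d)
b=boxes_of('wrist','ramekin');print(b[:1])
l,t,w,h=map(int,b[0]['box']);Q=W[t-5:t+h+5,l-5:l+w+5].reshape(-1,3);Q=Q[(Q[:,2]>.036)&(Q[:,2]<.047)]
c,r=cv2.minEnclosingCircle((Q[:,:2]).astype(np.float32));print(dp(c),r)
E
```

```text
5.45 disp xy [  15.8 -342.9] z 18.0 tool yaw 6.85 tilt 0.008 0.0087 F [ 0.3  0.5 -0.2] g 0.49752713493907946
[{'box': [146.7, 7.2, 211.2, 218.2], 'p': 0.6}]
[  12.5 -278.8] 0.04265241697430611
```

View pics/w2.png

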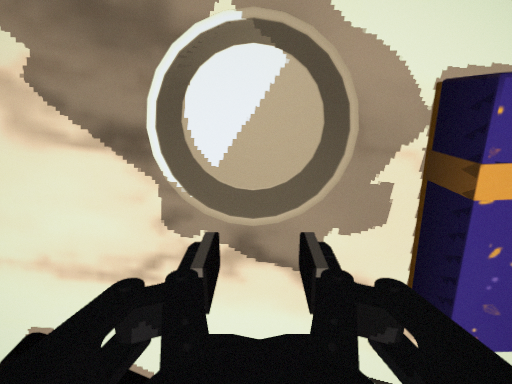

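>>> step_arm:
  steps:
    - [6,-3,0,0]
    - [6,-3,0,0]
    - [12,-1,0,0]
    - [14,-1,0,0]
    - [14,-1,0,0]
    - [14,-1,0,0]
    - [14,-1,0,0]
    - [14,-1,0,0]

```text
time: 6.35
tool_pos: [0.5919, -0.1424, 0.0218]
tool_rot: [0.013, 0.664, 0.748, 0.01]
contact_force: [0.2, -0.9, -0.4]
gripper_width: 0.501
```

```bash
cat >> h.py <<'E'
def ram(fn=None):
    s,im,d=grab('wrist',fn);W=wworld(s,d)
    b=boxes_of('wrist','ramekin')
    if not b: print('no ram'); return
    l,t,w,h=map(int,b[0]['box']);Q=W[max(t-5,0):t+h+5,max(l-5,0):l+w+5].reshape(-1,3);Q=Q[(Q[:,2]>.036)&(Q[:,2]<.047)]
    c,r=cv2.minEnclosingCircle((Q[:,:2]).astype(np.float32));print('ram',dp(c),r,b[0]['p'])
E
python3 -c "
from h import *
rep();ram()"
```

```text
6.35 disp xy [   4.9 -244.4] z 21.8 tool yaw 6.78 tilt 0.0127 0.0095 F [ 0.2 -0.9 -0.4] g 0.5010924944703234
ram [   4.7 -204.9] 0.048893410712480545 0.96
```

>>> step_arm:
  steps:
    - [12,-1,1,0]
    - [12,-1,1,0]
    - [12,-1,1,0]
    - [12,-1,1,0]
    - [12,-0.5,1,0]
    - [10,0,1,0]
    - [8,0,1,0]

```text
time: 7.15
tool_pos: [0.5812, -0.0625, 0.0176]
tool_rot: [0.018, 0.664, 0.748, 0.01]
contact_force: [1.2, -4.0, 3.4]
gripper_width: 0.498
```

```bash
python3 -c "
from h import *
rep();ram('w3.png')
R_=R.from_quat(np.roll(state()['tool_rot'],-1)).as_matrix();print(R_.round(3))"
```

```text
7.15 disp xy [   3.1 -163.8] z 17.6 tool yaw 6.8 tilt 0.0177 0.0101 F [ 1.2 -4.   3.4] g 0.4978301678150051
ram [   2.  -124.5] 0.04879138991236687 0.57
[[-0.119  0.992  0.038]
 [ 0.993  0.12  -0.007]
 [-0.011  0.037 -0.999]]
```

View pics/w3.png

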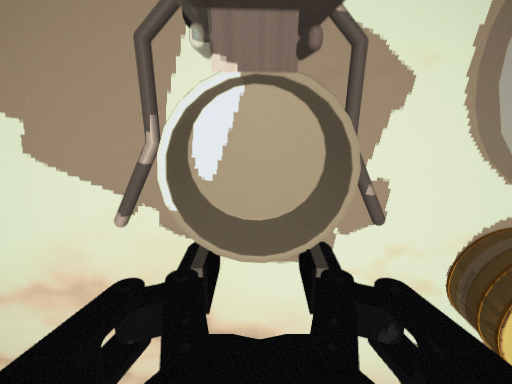

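>>> step_arm:
  steps:
    - [2,-4,0,0]
    - [6,-3,0,0]
    - [8,-1,0,0]
    - [8,0,0,0]

```text
time: 7.65
tool_pos: [0.5738, -0.0478, 0.0197]
tool_rot: [0.028, 0.662, 0.749, 0.006]
contact_force: [-0.6, -36.1, 11.4]
gripper_width: 0.498
```

```bash
python3 -c "
from h import *
rep();ram()"
```

```text
7.65 disp xy [  -2.5 -148.4] z 19.7 tool yaw 6.93 tilt 0.0281 0.0058 F [ -0.6 -36.1  11.4] g 0.49816299236616485
ram [  -3.6 -110.6] 0.047828949987888336 0.91
```

>>> step_arm:
  steps:
    - [-10,0,0,0]
    - [-30,0,0,0]
    - [-40,0,0,0]
    - [-10,0,-40,0]
    - [0,0,-40,0]
    - [0,0,0,0]

```text
time: 8.35
tool_pos: [0.5732, -0.1349, 0.0976]
tool_rot: [0.017, 0.664, 0.748, 0.004]
contact_force: [0.5, 0.2, 1.0]
gripper_width: 0.5
```

```bash
python3 - <<'E'
from h import *
rep();ram('w4.png')
s,im,d=grab('top','t4.png');W=world('top',d)
D=(W[...,:2]-O)@C.T*1000
m=(W[...,2]>.034)&(W[...,2]<.05)&(abs(D[...,0])<60)&(D[...,1]<-75)&(D[...,1]>-165)
P=D[m];print(len(P),P.min(0),P.max(0))
E
```

```text
8.35 disp xy [ -12.9 -234.9] z 97.6 tool yaw 6.81 tilt 0.0166 0.0035 F [0.5 0.2 1. ] g 0.4998238856825709
ram [  -3.3 -109.6] 0.04219895973801613 0.69
53 [ -43.32927509 -141.60895384] [ 39.7494327  -75.99633395]
```

View pics/w4.png

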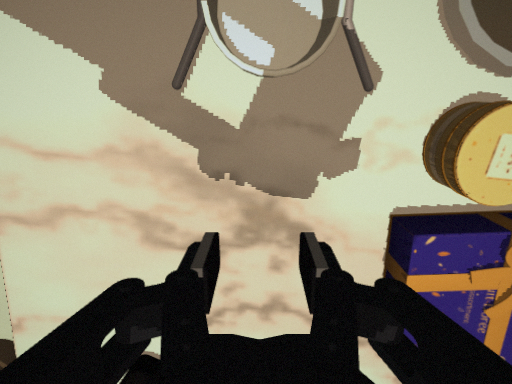

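>>> step_arm:
  steps:
    - [10,3,-50,0]
    - [20,3,-50,0]
    - [35,3,-50,0]
    - [40,3,-50,0]
    - [20,0,0,0]
    - [0,0,0,0]

```text
time: 9.1
tool_pos: [0.5568, -0.0111, 0.2615]
tool_rot: [-0.004, 0.663, 0.749, -0.004]
contact_force: [-0.1, 0.6, -1.4]
gripper_width: 0.501
```

```bash
cat >> h.py <<'E'
def ram2(fn=None):
    from scipy.optimize import least_squares
    s,im,d=grab('wrist',fn);W=wworld(s,d);D=(W[...,:2]-O)@C.T*1000
    m=(abs(W[...,2]-.042)<.003)&(abs(D[...,0])<60)&(abs(D[...,1]+105)<60)
    P=D[m]
    r=least_squares(lambda c:np.maximum(abs(np.linalg.norm(P-c[:2],axis=1)-40.5)-2,0),[0,-105],loss='soft_l1',f_scale=1)
    print('ram2',len(P),r.x.round(1),r.cost,P.min(0),P.max(0))
    w=(abs(W[...,2]-.0125)<.006)&(abs(D[...,0])<56)&(abs(D[...,0])>40)&(D[...,1]>-108)&(D[...,1]<-70)
    Q=D[w];print('wires',Q[Q[:,0]<0,0].mean(),Q[Q[:,0]>0,0].mean(),len(Q))
E
python3 -c "
from h import *
rep();ram2('w5.png')"
```

```text
9.1 disp xy [ -15.3 -110.1] z 261.5 tool yaw 6.95 tilt -0.0036 -0.0036 F [-0.1  0.6 -1.4] g 0.5009247528355528
ram2 484 [  -2.9 -104.7] 1.784450582601142 [ -45.02708984 -147.14311023] [ 39.05665533 -66.86809335]
wires -48.81885826625467 48.96661340943184 298
```

View pics/w5.png

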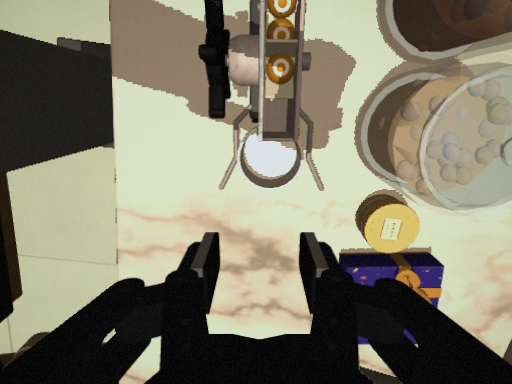

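>>> step_arm:
  steps:
    - [30,-12,0,-0.5]
    - [50,-15,0,0]
    - [50,-12,0,0]
    - [15,-4,0,0]
    - [0,0,0,0]
  claw: 0

```text
time: 9.65
tool_pos: [0.4915, 0.1254, 0.2498]
tool_rot: [-0.01, 0.662, 0.749, -0.011]
contact_force: [-0.7, -0.6, 0.2]
gripper_width: 0.0
```

```bash
python3 -c "
from h import *
rep()"
```

```text
9.65 disp xy [-65.1  32.9] z 249.8 tool yaw 7.09 tilt -0.0099 -0.0109 F [-0.7 -0.6  0.2] g 0.00010328584010429579
```

>>> step_arm:
  steps:
    - [-2,5,25,0]
    - [0,3,25,0]
    - [0,0,25,0]
    - [0,0,12,0]
    - [0,0,0,0]

```text
time: 10.15
tool_pos: [0.4965, 0.1178, 0.1532]
tool_rot: [-0.012, 0.664, 0.748, -0.016]
contact_force: [-0.5, -0.3, 1.1]
gripper_width: -0.005
```

```bash
python3 -c "
from h import *
rep()"
```

```text
10.15 disp xy [-61.   24.7] z 153.2 tool yaw 6.81 tilt -0.0123 -0.0155 F [-0.5 -0.3  1.1] g -0.0047033381782432306
```

>>> step_arm:
  steps:
    - [-3,0,5,0]
    - [-10,0,2,0]
    - [-10,0,0,0]
    - [-10,0,0,0]

```text
time: 10.55
tool_pos: [0.5016, 0.0835, 0.148]
tool_rot: [-0.013, 0.664, 0.748, -0.014]
contact_force: [-0.4, 0.4, 0.7]
gripper_width: 0.001
```

```bash
python3 -c "
from h import *
rep()"
```

```text
10.55 disp xy [-59.7  -9.9] z 148.0 tool yaw 6.82 tilt -0.0129 -0.0136 F [-0.4  0.4  0.7] g 0.0008252710848502065
```

>>> step_arm:
  steps:
    - [-10,0,0,0]
    - [-8,0,0,0]
    - [-3,0,0,0]
    - [0,0,0,0]

```text
time: 10.95
tool_pos: [0.5063, 0.0572, 0.1504]
tool_rot: [-0.01, 0.665, 0.747, -0.013]
contact_force: [-0.8, -0.3, 0.7]
gripper_width: 0.004
```

```bash
cat >> h.py <<'E'
def lug(fn=None):
    for n in('top','scene'):
        s,im,d=grab(n,fn and n+fn);W=world(n,d);D=(W[...,:2]-O)@C.T*1000
        m=(W[...,2]>.16)&(W[...,2]<.176)&(abs(D[...,0]+55)<9)&(abs(D[...,1])<60);print(n,'lug',m.sum(),D[m].mean(0).round(1) if m.any() else '')
        hsv=cv2.cvtColor(im,cv2.COLOR_RGB2HSV)
        print([ (np.round(b['box']).tolist(),round(b['p'],2)) for l in ('truffle_0',) for b in boxes_of(n,l)])
E
python3 -c "
from h import *
rep();lug('5.png')
a=cv2.imread('pics/top5.png')[165:240,130:280];b=cv2.imread('pics/scene5.png')[110:240,170:310]
cv2.imwrite('pics/c5.png',np.vstack([cv2.resize(a,(700,350),interpolation=2)[:, :550],cv2.resize(b,None,fx=3.93,fy=1.9,interpolation=2)[:, :550]]))"
```

```text
10.95 disp xy [-57.9 -36.6] z 150.4 tool yaw 6.65 tilt -0.0096 -0.0131 F [-0.8 -0.3  0.7] g 0.004041532740164834
top lug 0 
[([162.0, 198.0, 6.0, 11.0], 0.61), ([243.0, 193.0, 9.0, 8.0], 0.55)]
scene lug 13 [-58.1 -40.9]
[([290.0, 293.0, 19.0, 21.0], 0.71), ([187.0, 131.0, 50.0, 56.0], 0.69)]
```

View pics/c5.png

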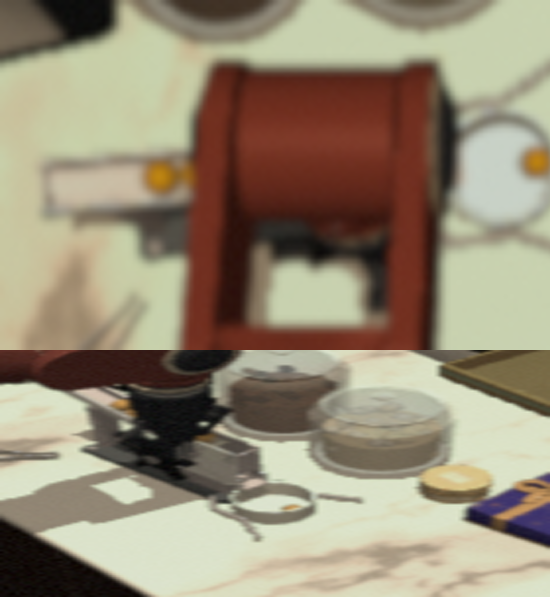

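>>> step_arm:
  steps:
    - [0,0,-20,0]
    - [0,0,-25,0]
    - [0,0,0,0]
    - [20,0,0,0]
    - [25,-1,0,0]
    - [20,-1,0,0]
    - [0,0,0,0]

```text
time: 11.85
tool_pos: [0.4954, 0.1263, 0.192]
tool_rot: [-0.012, 0.663, 0.748, -0.015]
contact_force: [-0.5, -0.3, -1.0]
gripper_width: -0.0
```

```bash
python3 -c "
from h import *
rep()"
```

```text
11.85 disp xy [-61.   33.3] z 192.0 tool yaw 6.84 tilt -0.0118 -0.0149 F [-0.5 -0.3 -1. ] g -0.0004320101867964039
```

>>> step_arm:
  steps:
    - [0,0,20,0]
    - [0,0,20,0]
    - [0,0,4,0]
    - [0,0,0,0]

```text
time: 12.25
tool_pos: [0.493, 0.1255, 0.1447]
tool_rot: [-0.012, 0.662, 0.749, -0.016]
contact_force: [0.0, 0.5, 0.3]
gripper_width: 0.004
```

```bash
python3 -c "
from h import *
rep()"
```

```text
12.25 disp xy [-63.6  32.7] z 144.7 tool yaw 6.99 tilt -0.0118 -0.0161 F [0.  0.5 0.3] g 0.004024329352756882
```

>>> step_arm:
  steps:
    - [-4,3,-3,0]
    - [-10,2,0,0]
    - [-10,0,0,0]
    - [-10,0,0,0]
    - [-10,0,0,0]
    - [-10,0,0,0]
    - [-8,0,0,0]
    - [0,0,0,0]

```text
time: 13.05
tool_pos: [0.5088, 0.0576, 0.1515]
tool_rot: [-0.01, 0.663, 0.748, -0.015]
contact_force: [0.7, -0.0, 0.2]
gripper_width: -0.001
```

```bash
cat >> h.py <<'E'
def gold():
    s,im,d=grab('top','g%.1f.png'%state()['time']);W=world('top',d);D=(W[...,:2]-O)@C.T*1000;hsv=cv2.cvtColor(im,cv2.COLOR_RGB2HSV)
    m=((hsv[...,0]>8)&(hsv[...,0]<30)&(hsv[...,1]>110)&(np.hypot(D[...,0],D[...,1]+104)<45)).astype(np.uint8)
    n,l,st,c=cv2.connectedComponentsWithStats(m)
    print([(int(st[i,4]),D[l==i].mean(0).round(0).tolist()) for i in range(1,n)])
E
python3 -c "
from h import *
rep();gold()"
```

```text
13.05 disp xy [-55.4 -36.5] z 151.5 tool yaw 6.87 tilt -0.0097 -0.0146 F [ 0.7 -0.   0.2] g -0.0006412502074000389
[(14, [-35.0, -94.0]), (26, [-0.0, -93.0]), (25, [-1.0, -131.0])]
```

```bash
python3 -c "
from h import *
import glob
a=cv2.imread(sorted(glob.glob('pics/g*.png'))[-1])[175:225,190:270]
s,im,d=grab('scene');b=im[170:230,225:305,::-1]
cv2.imwrite('pics/c6.png',np.vstack([cv2.resize(a,(640,300),interpolation=2)[:,:],cv2.resize(b,(640,300),interpolation=2)]))
gold()"
```

```text
[(1, [-19.0, -82.0]), (1, [-21.0, -94.0]), (8, [-35.0, -93.0]), (55, [-0.0, -119.0])]
```

View pics/c6.png

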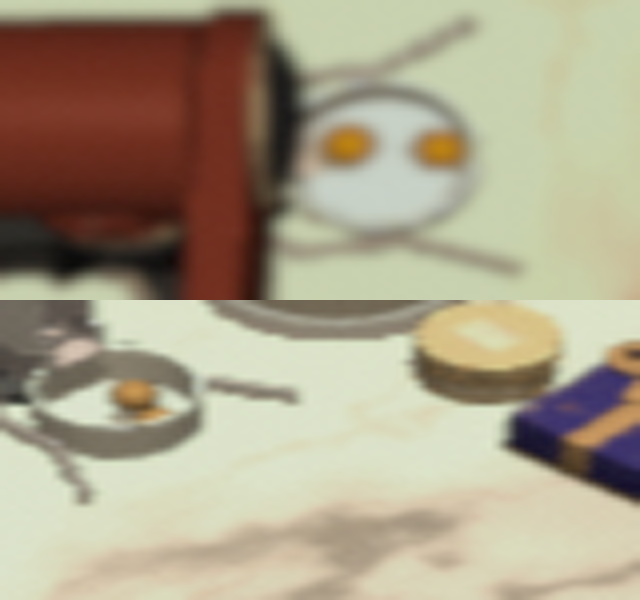

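The ramekin sits in the fork with two truffles in it: (345,145) and (440,148) in the top crop. The small gold spot at x -35 is the fork's wire, not a truffle. I'll do the third click next.

>>> step_arm:
  steps:
    - [0,0,-20,0]
    - [0,0,-25,0]
    - [0,0,0,0]
    - [20,-1,0,0]
    - [25,-1,0,0]
    - [20,-1,0,0]
    - [0,0,0,0]

```text
time: 13.9
tool_pos: [0.4968, 0.127, 0.1934]
tool_rot: [-0.012, 0.662, 0.749, -0.016]
contact_force: [0.5, 0.8, 0.4]
gripper_width: -0.001
```

```bash
python3 -c "
from h import *
rep()"
```

```text
13.9 disp xy [-59.6  33.8] z 193.4 tool yaw 7.07 tilt -0.0118 -0.016 F [0.5 0.8 0.4] g -0.0011713967968543333
```

>>> step_arm:
  steps:
    - [0,1,20,0]
    - [0,1,20,0]
    - [0,0,2,0]
    - [0,0,0,0]

```text
time: 14.3
tool_pos: [0.4964, 0.1264, 0.1482]
tool_rot: [-0.012, 0.661, 0.75, -0.017]
contact_force: [1.1, -0.5, -0.7]
gripper_width: -0.0
```

>>> step_arm:
  steps:
    - [-4,2,-1,0]
    - [-10,1,0,0]
    - [-10,0,0,0]
    - [-10,0,0,0]
    - [-10,0,0,0]
    - [-10,0,0,0]
    - [-8,0,0,0]
    - [0,0,0,0]

```text
time: 15.1
tool_pos: [0.51, 0.0584, 0.153]
tool_rot: [-0.01, 0.662, 0.75, -0.016]
contact_force: [0.2, 0.7, 0.9]
gripper_width: 0.001
```

```bash
python3 -c "
from h import *
rep();gold()"
```

```text
15.1 disp xy [-54.1 -35.8] z 153.0 tool yaw 7.12 tilt -0.0098 -0.0155 F [0.2 0.7 0.9] g 0.0006665117941266702
[(13, [-33.0, -93.0]), (2, [-16.0, -65.0]), (3, [-17.0, -73.0]), (41, [-1.0, -86.0]), (26, [-1.0, -131.0])]
```

Now retreat upwards and back, then check everything.

>>> step_arm:
  steps:
    - [0,0,-20,0]
    - [0,0,-30,0]
    - [0,0,-40,0]
    - [0,0,-40,0]
    - [-30,0,-20,0]
    - [-40,0,0,0]
    - [-30,0,0,0]
    - [0,0,0,0]

```text
time: 15.95
tool_pos: [0.5279, -0.0402, 0.309]
tool_rot: [-0.01, 0.659, 0.752, -0.017]
contact_force: [0.8, -0.3, -0.1]
gripper_width: 0.001
```

```bash
python3 -c "
from h import *
rep();ram2('w7.png');lug('7.png')
a=cv2.imread('pics/top7.png')[170:235,130:280];b=cv2.imread('pics/w7.png')
cv2.imwrite('pics/c7.png',np.vstack([cv2.resize(a,(640,277),interpolation=2),cv2.resize(b[0:200,120:420],(480,320),interpolation=2)[:, :480].copy() if 0 else cv2.copyMakeBorder(cv2.resize(b[0:200,120:420],(480,320),interpolation=2),0,0,0,160,0)]))"
```

```text
15.95 disp xy [ -47.4 -135.8] z 309.0 tool yaw 7.48 tilt -0.0095 -0.0167 F [ 0.8 -0.3 -0.1] g 0.0010707322327247228
ram2 440 [  -3.  -105.1] 3.8096954045518774 [ -44.10447395 -147.06121367] [ 38.44278511 -66.88690543]
wires -48.48044317106277 48.71426180331588 261
top lug 0 
[([184.0, 196.0, 4.0, 3.0], 0.57), ([179.0, 198.0, 4.0, 7.0], 0.39)]
scene lug 13 [-58.2  -3.2]
[]
```

View pics/c7.png

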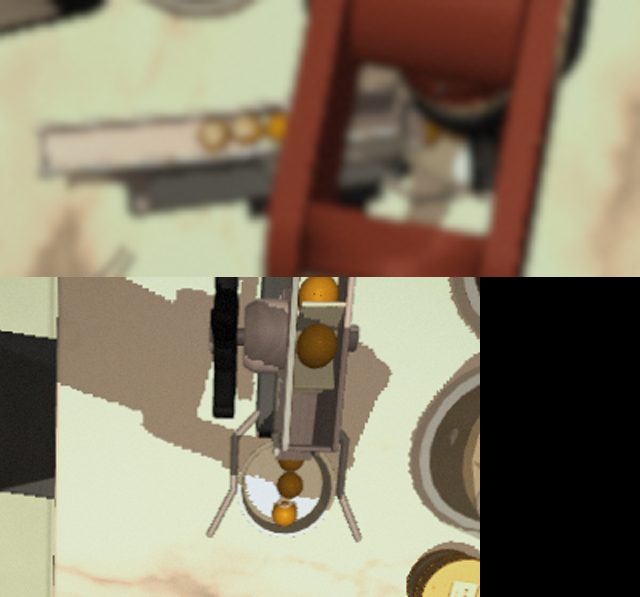

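```bash
python3 - <<'E'
from h import *
s,im,d=grab('wrist');W=wworld(s,d);D=(W[...,:2]-O)@C.T*1000
m=(abs(W[...,2]-.013)<.005)&(abs(D[...,0])>50)&(abs(D[...,0])<76)&(D[...,1]<-115)&(D[...,1]>-170)
for sg in(-1,1):
    P=D[m&(sg*D[...,0]>0)];print(len(P),np.percentile(P[:,1],[1,5,50]).round(1),P[P[:,1].argsort()[:8]].round(1).tolist())
a=[D[(abs(W[...,2]-.042)<.004)&(abs(D[...,0])<45)&(D[...,1]<-120)&(D[...,1]>-160)][:,1]];print('rim min y',np.percentile(a,[1,3]))
E
```

```text
130 [-154.5 -151.6 -134.5] [[-70.8, -155.3], [-69.2, -155.0], [-72.3, -153.4], [-70.7, -153.0], [-67.6, -152.9], [-69.1, -152.9], [-72.3, -151.7], [-70.7, -151.5]]
134 [-155.2 -153.4 -135.4] [[71.8, -155.5], [68.4, -155.2], [69.9, -155.1], [66.8, -153.8], [69.7, -153.6], [72.7, -153.5], [68.0, -153.5], [71.0, -153.4]]
rim min y [-146.63313698 -146.35615866]
```

The wire ends measure about 1.5 mm past nominal in the same picture. That offset explains the ramekin reading −105, so it is home at about −103.5. I'm handing the job in.

```bash
python3 -c "
from h import *
rep();print(job_done())"
```

```text
16.25 disp xy [ -47.7 -132.2] z 307.9 tool yaw 7.75 tilt -0.0107 -0.0167 F [0.3 0.1 1. ] g -0.0005801482545136138
the job is handed in; nothing more can be done
None
```

I pushed the ramekin into the fork with two half-open fingertips until it met the end stop, then flicked the thumbwheel three single clicks. I handed the job in at about 16.3 s, with the gripper clear of everything.

- **Truffles:** the last wrist picture shows three truffles in the ramekin. I saw one after the first click and two after the second.
- **Thumbwheel:** a lug stands upright again, read within about 3 mm of vertical by the scene camera. The top camera found no lug because the arm blocked its view.
- **Ramekin:** the push ended at about 36 N, the largest force I saw. It reads 1.5 mm short of the seat, but the fork's wire ends show the same offset in that picture, so I take it as home. It sits about 3 mm to the robot's side of the fork's centre line, within the side play between the wires.
- **Other things on the counter:** the arm did not go near them, but I did not measure their positions again at the end.

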